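# Snap the lid shut all round on a box of chocolates

## Robot

A 6-joint arm with a two-finger parallel gripper is mounted at the origin on the work surface. World frame = base frame: x ahead of the robot, y to its left, z up, the work surface at z = 0. Lengths are in mm, angles in rad, forces in N, time in s.
With the tool pointing down it reaches from about 350 to 775 mm from the base axis. Payload 7.3 kg.
Tool frame: the origin (TCP) lies between the finger pads; the fingertips stand 22 mm ahead of it and the grasp point (between the pads) lies 3 mm ahead of it; z points along the fingers, x is the direction in which the jaws open and shut, and the axes are right-handed (so a half turn about z gives the same grasp; the last joint's range is limited). The gripper opens to 92 mm and grips with 3 to 60 N. Pads are 19 mm wide; open, the fingers measure 130 mm over their backs; the gripper's body (75 mm by 190 mm) begins 47 mm behind the grasp point.
Start: joints at [-1.463, 0.342, 1.524, -0, 1.275, -0.146], TCP at [131.841, -508.194, 248.741] pointing down, gripper open.
Joint ranges: [-2.53, 2.53], [-0.77, 2.02], [0.04, 2.7], [-1, 4.14], [0.28, 2.66], [-3.11, 3.11]. Speed limits (rad/s): [2.57, 2.57, 3.14, 3.14, 3.14, 3.14].

## Interface

Orientations are given as [roll, pitch, yaw] about the fixed x, y, z axes, in that order (R = Rz(yaw) Ry(pitch) Rx(roll)).
In Python, from plant import * gives the robot as it stands. The module is installed in compiled form; this text tells all that it offers.
- The arm moves only by the shell command python3 -m handwheel 'ROWS' [OPENING]. ROWS is a JSON object of lists of equal length, an entry for each row: "translation": the shift along the world's x, y, z in units of 15 cm (1.0 is 15 cm), a list of three; "twist": the turn about the world's z in units of 90 degrees (1.0 is 90 degrees). In form: {"translation": [[tx, ty, tz], ...], "twist": [twist, ...]}. A call has exactly 8 rows; each row shifts and turns the pose as measured when the row begins; what a row does not reach is not made up. A row lasts 1/8 s, in which the tool goes at most 62.5 mm and 10.7 degrees, less where a joint would pass 70% of its speed; a pose out of reach is approached as far as the arm can. A call with a number of a shift or a turn outside -1 to 1 is refused whole. A call with a gripper value outside its range is refused whole. OPENING is the closure in counts, from 0 (fully open) to 255 (shut), set as the call begins (- or left out, the last holds). The fingers move at their own pace and stop on an object; the grip force is fixed at half the most. Time passes only in rows, so rows that do not move let the fingers close, or fill a call up. It gives the time, the measured TCP pose, the force and the opening at its end, in the units of the state.
- get_obs(): the state, without advancing time (a new reading comes with each control period).
- capture(name): name is "scene" or "top" or "wrist"; returns a dict with "img" (400x640x3 uint8, red, green, blue), "vertical_fov" (degrees; the focal length in pixels is half the picture's height over the tangent of half this angle, whatever the lens; pixels are square), "cx", "cy" (the principal point, pixels), "world_from_camera" (4x4, takes a point from camera to world coordinates). Camera axes: x right, y up, looking along -z (the intrinsics and any distortion apply to the point x, -y, -z); pixel columns grow to the right and rows downward; lengths in mm; the calibration is good to about 2 mm. A picture is of the moment at which its call begins. There is no depth.
- close_job(): hands the job in, once; it reports no verdict.
Trained networks look in the newest picture that a camera, given by its name, has taken for a name from the list of things; names that differ only in an ending like _2 or _b are one class to them, and where a whole thing is asked for, a point or a joint stands for the part that bears it (a point fixed in the world has none). Each returns a list of dicts, best first, with "score" (0 to 1); they miss things now and then, are a little off and sometimes report something else, mostly with a low value. They report only what shows in the picture. A call takes as long as a camera call.
- search_frame(camera, label): "position" ([x, y, z] in mm, in the coordinates of the camera as it stood for that picture, good to about 4 mm: the middle of the surface that is visible of it).
- spot_point(camera, label): "position" ([x, y, z] in mm, in the coordinates of the camera as it stood for that picture, good to about 4 mm: a listed point, or the origin of a listed thing).
The state is a dict: "time": time; "joint_positions": joint angles; "dq": joint speeds; "tau": joint torques, N m; "tool_pos": TCP position; "tcp_rot": TCP orientation; "contact_force": force on the tool from outside, world axes, zero at the start; "moment": the same for the moment, N m; "grip_width": finger opening in mm.
Only numpy, scipy, OpenCV 4.12 (cv2) and the standard library are available. Lean on these libraries where they do the work, as an engineer would, in place of code of your own. Each camera call takes 0.05 s, during which the arm holds its last target.

## Task

On the chocolate bench one of the two clear boxes has its teal lid laid on but not snapped: sides of the rim still stand up. With your fingertips press down every raised side of that rim until it clicks, so that all four sides of the lid are shut and flush. Just press: do not pick up, tip or push the box out of its place, and leave the sealed box and everything else on the bench where it is.

Things in the scene. Friction and masses are not known exactly. Their poses are not given: they have to be found in the camera images.
- box: box to be closed: clear, 136 x 186 mm (long along its y), 70 mm tall, dark and milk chocolates inside, about 0.75 kg, loose. Origin: centre of the underside, z up. Its teal lid, 144 x 194 mm, has fixed corners (top 78 mm above the bench), a fixed sunk middle panel (77 mm) and four rim sides 24 mm wide that flex along their inner edges
- lid_middle (a point): centre of the top of the lid's fixed middle panel, 77 mm above the bench. The four rim sides lie round this panel. A side not shut slopes up outwards, its outer edge 8 mm proud; shut, it is level and flush with the corners. A 44 mm wide thumb tab projects 10 mm from the middle of each side's outer edge
- lid_near (a joint): snap of the near side of the rim (the long side on the box's own -x), rad: 0 = standing up, 0.36 = clicked shut and flush. Over the first half it springs back up if let go; past about 0.2 it snaps shut by itself and stays. Takes about 7 N pressed at the outer edge, more farther in.
- press_near (a point): point to press, on the top face of the near side of the rim, halfway along it and 4 mm inside its outer edge (68 mm along the box's -x from its centre); 78 mm above the bench when shut, 85 mm when standing up, and then 2 mm closer in. It moves with the side; its x axis points outward along the slope
- lid_left (a joint): snap of the left side of the rim (the short side on the box's own +y), rad: 0 = standing up, 0.36 = clicked shut and flush. Over the first half it springs back up if let go; past about 0.2 it snaps shut by itself and stays. Takes about 7 N pressed at the outer edge, more farther in.
- press_left (a point): point to press, on the top face of the left side of the rim, halfway along it and 4 mm inside its outer edge (93 mm along the box's +y from its centre); 78 mm above the bench when shut, 85 mm when standing up, and then 2 mm closer in. It moves with the side; its x axis points outward along the slope
- lid_far (a joint): snap of the far side of the rim (the long side on the box's own +x), rad: 0 = standing up, 0.36 = clicked shut and flush. Over the first half it springs back up if let go; past about 0.2 it snaps shut by itself and stays. Takes about 7 N pressed at the outer edge, more farther in.
- press_far (a point): point to press, on the top face of the far side of the rim, halfway along it and 4 mm inside its outer edge (68 mm along the box's +x from its centre); 78 mm above the bench when shut, 85 mm when standing up, and then 2 mm closer in. It moves with the side; its x axis points outward along the slope
- lid_right (a joint): snap of the right side of the rim (the short side on the box's own -y), rad: 0 = standing up, 0.36 = clicked shut and flush. Over the first half it springs back up if let go; past about 0.2 it snaps shut by itself and stays. Takes about 7 N pressed at the outer edge, more farther in.
- press_right (a point): point to press, on the top face of the right side of the rim, halfway along it and 4 mm inside its outer edge (93 mm along the box's -y from its centre); 78 mm above the bench when shut, 85 mm when standing up, and then 2 mm closer in. It moves with the side; its x axis points outward along the slope
- sealed_box: an identical box with the same teal lid already snapped shut all round and a blank 42 x 70 mm paper label on it, ivory and milk chocolates inside; same size, loose, 0.8 kg. Origin: centre of the underside
- mould: filled bonbon mould, pale blue-grey slab 135 x 275 x 24 mm with 32 round dark pieces; origin: centre of the underside, long side along its y
- drop_mould: two stacked tan drop moulds, 170 x 170 x 20 mm together, with rows of small dark drops; origin: centre of the underside
- nut_jar: jar with a steel cap, 72 mm across, 95 mm tall; origin: centre of the underside
- palette_knife: palette knife, 238 mm long, 28 mm wide, 18 mm thick at the dark wooden grip, steel blade; lies along its own x, blade to +x, origin near its middle at bench level
- bowl: small steel bowl of chocolates, 148 mm across, 52 mm tall; origin: centre of the underside

How it is judged (in metres and radians):
At the end, for the whole second after the job is handed in: All four sides of the open box's lid are clicked shut (each snap past 0.32 of 0.36 rad), the box stands flat and at rest within 40 mm of where it was, and the sealed box and every other loose thing is within 30 mm of where it was (value of joint each of lid_near, lid_left, lid_far, lid_right above 0.32 rad and distance of box from where it was at the start of the episode below 0.04 m and angle between box's own z axis and vertical below 0.04 rad and linear speed of box below 0.02 m/s and distance of each of sealed_box, mould, drop_mould, nut_jar, palette_knife, bowl from where it was at the start of the episode below 0.03 m); the robot touches nothing.
It fails at once if the box was lifted or tipped (height (world z) of box above 0.012 m or angle between box's own z axis and vertical above 0.12 rad).
It fails at once if the box was pushed out of its place (over 40 mm) (distance of box from where it was at the start of the episode above 0.04 m).
It fails at once if the sealed box or another thing on the bench was shifted or lifted (over 30 mm) (distance of any of sealed_box, mould, drop_mould, nut_jar, palette_knife, bowl from where it was at the start of the episode above 0.03 m).
It also fails if it takes over 45 s, if anything falls off the work surface, if the arm or the gripper's body presses on something with over 40 N, if the wrist force passes 120 N, or if a joint passes its speed limit or range.

## Working session

There is one attempt and no reset: what is moved stays moved. The work goes in short steps, Python scripts to look and compute and a shell command to move; the robot and the scene stay as the last step left them, time stands still between calls to the robot, and variables do not carry over. Pictures are saved under pics/ and viewed, and the job is handed in when it is done.

```bash
mkdir -p pics; cat > h.py <<'E'
from plant import *
import numpy as np, cv2
def cap(n,f):
    c=capture(n); cv2.imwrite('pics/'+f,cv2.cvtColor(c['img'],cv2.COLOR_RGB2BGR)); return c
def w(c,p): 
    T=np.array(c['world_from_camera']); return (T@np.r_[p,1])[:3]
E
python3 - <<'E'
from h import *
for n in ['top','scene']:
    c=cap(n,n+'1.png')
    print(n,c['vertical_fov'],c['cx'],c['cy'],np.round(c['world_from_camera'],3).tolist())
    for l in ['box','lid_middle','press_near','press_left','press_far','press_right','sealed_box']:
        for r in spot_point(n,l)[:3]: print(l,round(r['score'],2),w(c,r['position']).round(1))
o=get_obs();print(o)
E
```

```text
top 56.169073576425056 325.5917346677457 200.92160288994228 [[0.004, 0.983, -0.186, 361.792], [-1.0, -0.0, -0.024, 8.415], [-0.024, 0.186, 0.982, 1234.669], [0.0, 0.0, 0.0, 1.0]]
box 0.86 [ 517.8 -171.7    4.5]
box 0.64 [ 517.9 -167.5   79.7]
box 0.38 [506.  205.2   4.2]
lid_middle 0.59 [ 516.4 -167.2   79.9]
press_near 0.9 [ 454.2 -160.2   83. ]
press_near 0.24 [7.443e+02 1.273e+02 3.000e-01]
press_left 0.75 [482.9   1.2   5.3]
press_left 0.66 [ 516.2 -166.2   77.7]
press_left 0.52 [530.5 -75.7  78.8]
press_far 0.75 [ 583.  -178.5   84.4]
press_far 0.67 [483.3   3.2   2.9]
press_far 0.46 [ 752.9 -219.1    3.3]
press_right 0.62 [ 501.  -258.4   84.1]
sealed_box 0.87 [506.2 204.6   2.8]
scene 48.3629396762699 321.2316917360368 205.05233977476038 [[-0.57, -0.479, 0.668, 1430.213], [0.822, -0.332, 0.463, 574.511], [0.0, 0.812, 0.583, 795.545], [0.0, 0.0, 0.0, 1.0]]
box 0.62 [ 5.146e+02 -1.670e+02  5.000e-01]
lid_middle 0.85 [ 509.6 -165.5   71.7]
lid_middle 0.57 [500.  209.    1.3]
press_near 0.69 [ 537.5 -432.5   -1.9]
press_near 0.58 [ 448.6 -154.3   84.2]
press_near 0.16 [526.7 -71.8
[... 266 characters left out ...]
  84.9]
{'time': 0.8, 'joint_positions': array([-1.46297928e+00,  3.41932299e-01,  1.52412139e+00,  3.41940480e-05,
        1.27542946e+00, -1.45994806e-01]), 'dq': array([-7.77270846e-04, -1.55467054e-03,  1.16134242e-03,  5.73587052e-04,
       -3.98490239e-06,  1.12779932e-03]), 'tau': array([ 2.96470071e-04, -4.31087387e+01, -2.44469225e+01,  7.20613869e-02,
        4.83123714e-02, -2.38022704e-05]), 'tool_pos': array([ 131.85862966, -508.16990685,  248.76819117]), 'tcp_rot': array([-3.14157622e+00, -1.13098056e-04, -1.31699443e+00]), 'contact_force': array([-0.7603401 , -0.37129721, -0.33166928]), 'moment': array([-0.0393193 ,  0.02601754,  0.02060051]), 'grip_width': 91.68697369048343}
```

View pics/top1.png

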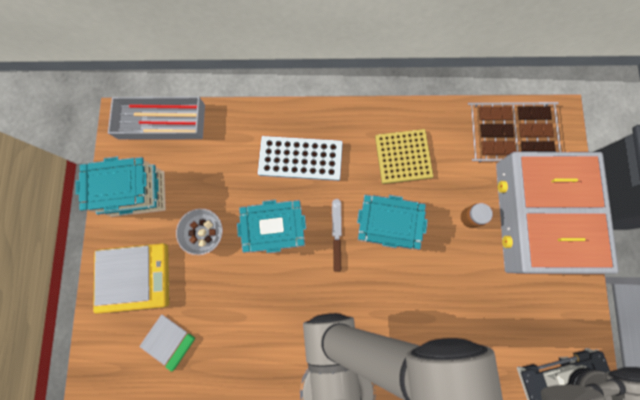

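View pics/scene1.png

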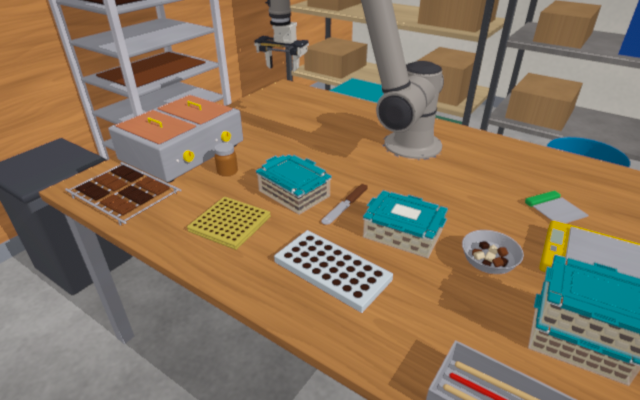

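```bash
python3 -m handwheel '{"translation":[[0.3,0.28,0.05],[0.3,0.28,0.05],[0.3,0.28,0.05],[0.3,0.28,0.05],[0.3,0.28,0],[0.3,0.28,0],[0.3,0.28,0],[0.3,0.28,0]],"twist":[-0.03,-0.03,-0.03,-0.03,-0.03,-0.03,-0.03,-0.03]}' 255
python3 - <<'E'
from h import *
c=cap('wrist','w1.png')
print(c['vertical_fov'],c['cx'],c['cy'],np.round(c['world_from_camera'],3).tolist())
for l in ['box','lid_middle','press_near','press_left','press_far','press_right']:
        for r in spot_point('wrist',l)[:3]: print(l,round(r['score'],2),w(c,r['position']).round(1))
E
```

```text
time: 1.8
tool_pos: [494.6, -167.9, 280.3]
tcp_rot: [-3.138, -0.004, -1.716]
contact_force: [0.6, -1.0, 0.9]
grip_width: 16.7
65.83930247174573 317.91272812570253 202.74807416521264 [[-0.144, 0.946, 0.289, 573.883], [-0.99, -0.138, -0.038, -179.803], [0.004, -0.292, 0.957, 417.54], [0.0, 0.0, 0.0, 1.0]]
box 0.66 [ 519.8 -171.1   -3. ]
lid_middle 0.89 [ 518.9 -175.3   78.2]
press_near 0.63 [ 446.4 -158.4   86. ]
press_left 0.96 [534.3 -75.9  78.2]
press_far 0.69 [ 578.5 -181.7   85.8]
press_far 0.27 [ 537.6 -438.4    0.8]
press_right 0.67 [ 499.9 -255.6   84.8]
```

View pics/w1.png

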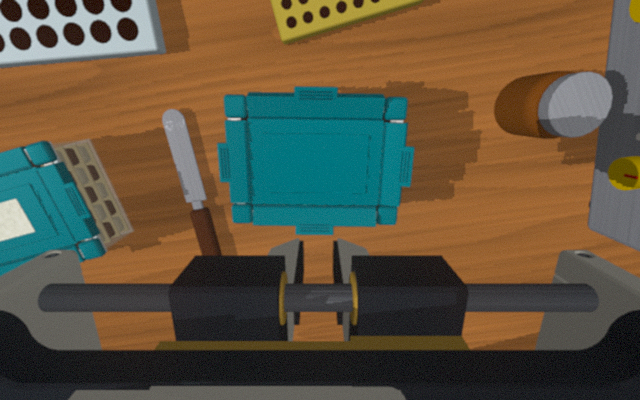

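```bash
python3 - <<'E'
import numpy as np
T=np.array([[-0.144,0.946,0.289,573.883],[-0.99,-0.138,-0.038,-179.803],[0.004,-0.292,0.957,417.54]])
f=200/np.tan(np.radians(65.839/2))
for n,u,v,z in [('far tab',316,88,86),('near tab',315,233,86),('left tab',219,163,78),('right tab',411,167,86),('c1',236,96,78),('c2',405,97,78),('c3',233,221,78),('c4',396,223,78),('mid',316,162,77)]:
    d=T[:,:3]@np.array([(u-317.9)/f,-(v-202.75)/f,-1]); p=T[:,3]; print(n,(p+d*(z-p[2])/d[2]).round(1))
E
```

```text
far tab [ 593.6 -182.    86. ]
near tab [ 438.1 -158.1   86. ]
left tab [532.6 -64.8  78. ]
right tab [ 499.2 -272.4   86. ]
c1 [598.3 -98.8  78. ]
c2 [ 572.  -272.5   78. ]
c3 [463.7 -65.   78. ]
c4 [ 433.5 -253.5   78. ]
mid [ 518.  -170.9   77. ]
```

```bash
python3 -m handwheel '{"translation":[[-0.062,0.012,-0.22],[-0.062,0.012,-0.22],[-0.062,0.012,-0.22],[-0.062,0.012,-0.22],[-0.062,0.012,-0.22],[0,0,0],[0,0,0],[0,0,0]],"twist":[-0.01,0,0,0,0,0,0,0]}' 255
```

```text
time: 3.15
tool_pos: [441.4, -171.5, 116.0]
tcp_rot: [-3.129, -0.008, -1.749]
contact_force: [0.4, -0.5, 0.0]
grip_width: 0.4
```

```bash
python3 -m handwheel '{"translation":[[0.045,0.08,0],[0,0,0],[0,0,-0.02],[0,0,-0.02],[0,0,-0.02],[0,0,0],[0,0,0],[0,0,0]],"twist":[0.015,0,0,0,0,0,0,0]}' 255
python3 - <<'E'
from h import *
c=cap('wrist','w2.png');print(get_obs()['tool_pos'],get_obs()['contact_force'])
E
```

```text
time: 4.15
tool_pos: [450.0, -158.9, 109.2]
tcp_rot: [-3.125, -0.009, -1.723]
contact_force: [-0.5, 2.0, 4.3]
grip_width: 0.7
[ 450.01335095 -158.90492186  109.19954687] [-0.01977621  0.29475109  5.35286258]
```

View pics/w2.png

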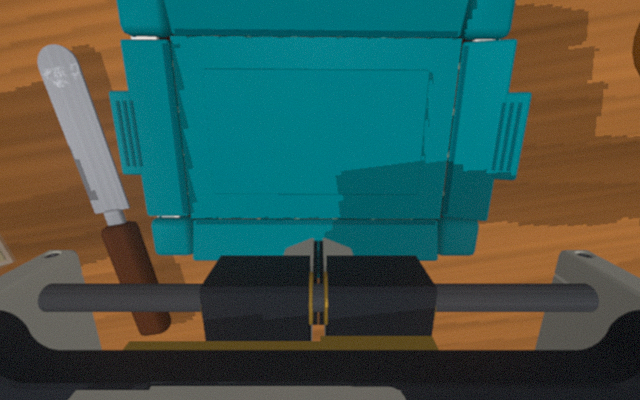

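```bash
python3 -m handwheel '{"translation":[[0,0,-0.02],[0,0,-0.02],[0,0,-0.02],[0,0,-0.02],[0,0,0],[0,0,0],[0,0,0],[0,0,0]],"twist":[0,0,0,0,0,0,0,0]}' 255
python3 - <<'E'
from h import *
print(get_obs()['tool_pos'],get_obs()['contact_force'])
E
```

```text
time: 5.2
tool_pos: [449.7, -159.1, 100.2]
tcp_rot: [-3.124, -0.01, -1.724]
contact_force: [-1.2, 0.7, 4.8]
grip_width: 0.5
[ 449.70581399 -159.08818079  100.22463703] [-1.19153487  0.72904781  4.84680514]
```

```bash
python3 -m handwheel '{"translation":[[0,0,-0.02],[0,0,-0.015],[0,0,0],[0,0,0.1],[0,0,0.2],[0,0,0.2],[0,0,0],[0,0,0]],"twist":[0,0,0,0,0,0,0,0]}' 255
python3 - <<'E'
from h import *
c=cap('wrist','w3.png');print(get_obs()['tool_pos'],get_obs()['contact_force'])
E
```

```text
time: 6.2
tool_pos: [448.7, -158.7, 174.9]
tcp_rot: [-3.126, -0.01, -1.723]
contact_force: [-0.3, -0.7, 0.1]
grip_width: 0.3
[ 448.75673283 -158.73372068  174.9036006 ] [-0.33847909  0.92761139  0.52425537]
```

View pics/w3.png

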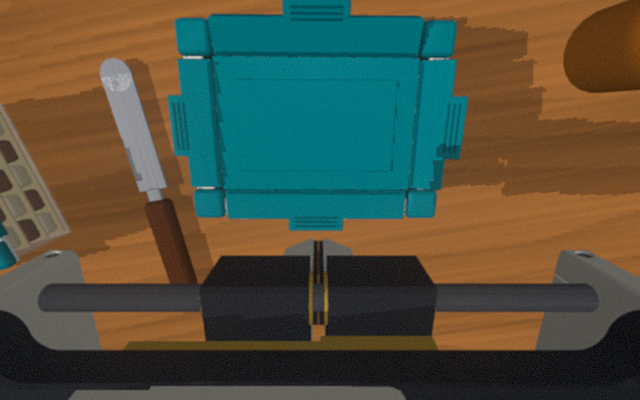

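```bash
python3 -m handwheel '{"translation":[[0.225,-0.036,0],[0.225,-0.036,0],[0.225,-0.036,0],[0.225,-0.036,-0.08],[0,0,-0.1],[0,0,-0.1],[0,0,-0.1],[0,0,0]],"twist":[0,0,0,0,0,0,0,0]}' 255
```

```text
time: 7.25
tool_pos: [582.8, -179.3, 106.2]
tcp_rot: [-3.14, -0.006, -1.724]
contact_force: [-0.3, 0.8, -0.5]
grip_width: 0.6
```

```bash
python3 - <<'E'
from h import *
c=cap('wrist','w4.png');print(get_obs()['tool_pos'],get_obs()['contact_force'])
c=cap('scene','s4.png')
i=cv2.imread('pics/s4.png')[120:240,220:380];cv2.imwrite('pics/s4c.png',cv2.resize(i,None,fx=5,fy=5,interpolation=3))
E
```

```text
[ 583.02646699 -179.38305374  106.83427006] [-0.13960673  0.55029272 -0.73796068]
```

View pics/w4.png

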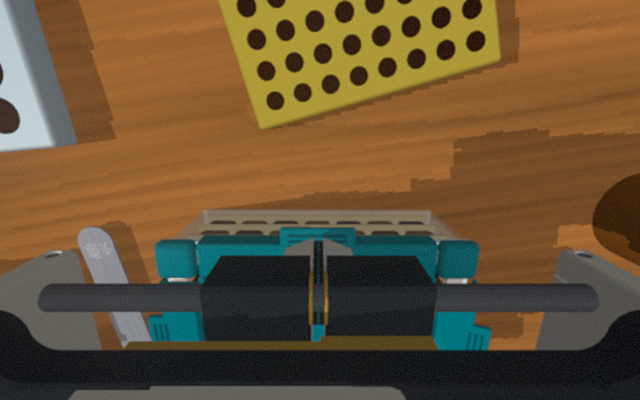

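View pics/s4c.png

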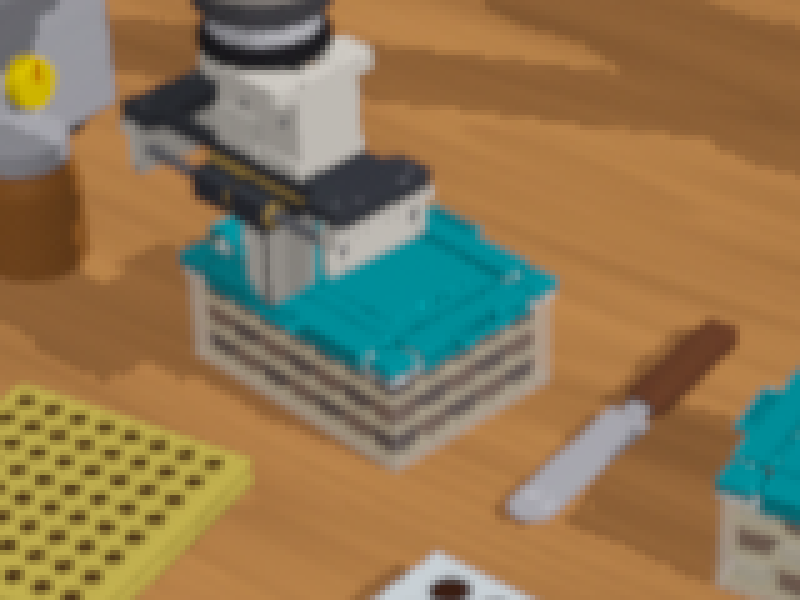

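```bash
python3 -m handwheel '{"translation":[[0,0,-0.02],[0,0,-0.02],[0,0,-0.02],[0,0,-0.02],[0,0,0],[0,0,0],[0,0,0],[0,0,0]],"twist":[0,0,0,0,0,0,0,0]}' 255
```

```text
time: 8.35
tool_pos: [584.3, -180.0, 100.3]
tcp_rot: [-3.132, -0.008, -1.724]
contact_force: [-0.1, 0.5, 1.1]
grip_width: 0.5
```

```bash
python3 -m handwheel '{"translation":[[0,0,-0.02],[0,0,-0.02],[0,0,-0.02],[0,0,-0.02],[0,0,0],[0,0,0],[0,0,0],[0,0,0]],"twist":[0,0,0,0,0,0,0,0]}' 255
```

```text
time: 9.35
tool_pos: [585.1, -180.1, 100.3]
tcp_rot: [-3.126, -0.01, -1.724]
contact_force: [-1.3, -0.4, 4.1]
grip_width: 0.6
```

```bash
python3 -m handwheel '{"translation":[[0,0,0.25],[0,0,0.25],[-0.11,-0.11,0],[-0.11,-0.11,0],[-0.11,-0.11,0],[-0.11,-0.11,0],[-0.11,-0.11,0],[0,0,0]],"twist":[0,0.115,0.115,0.115,0.115,0.115,0.115,0.115]}' 255
python3 - <<'E'
from h import *
c=cap('top','t5.png')
i=cv2.imread('pics/t5.png')[170:270,330:460];cv2.imwrite('pics/t5c.png',cv2.resize(i,None,fx=5,fy=5,interpolation=3))
E
```

```text
time: 10.35
tool_pos: [499.5, -264.3, 173.8]
tcp_rot: [-3.13, -0.009, -0.418]
contact_force: [-1.1, 0.3, 1.0]
grip_width: 0.5
```

```bash
python3 -m handwheel '{"translation":[[0.018,0.016,0],[0,0,0],[0,0,-0.1],[0,0,-0.1],[0,0,-0.1],[0,0,-0.08],[0,0,0],[0,0,0]],"twist":[0.085,0.082,0,0,0,0,0,0]}' 255
python3 - <<'E'
from h import *
c=cap('wrist','w6.png')
E
```

```text
time: 11.4
tool_pos: [502.4, -260.7, 110.8]
tcp_rot: [-3.128, -0.007, -0.158]
contact_force: [-1.4, 1.4, 4.9]
grip_width: 0.4
```

View pics/w6.png

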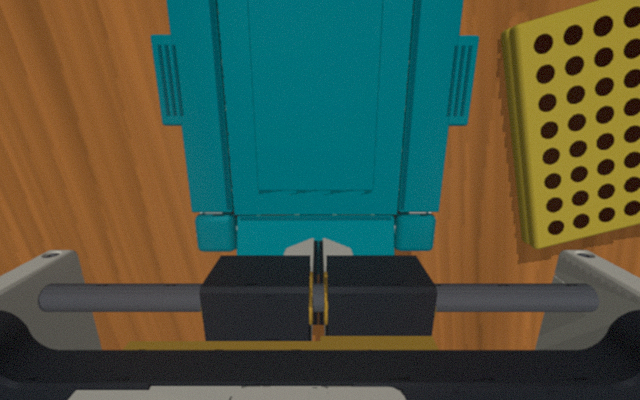

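```bash
python3 -m handwheel '{"translation":[[0,0,-0.02],[0,0,-0.02],[0,0,-0.02],[0,0,-0.02],[0,0,-0.02],[0,0,-0.02],[0,0,0],[0,0,0]],"twist":[0,0,0,0,0,0,0,0]}' 255
```

```text
time: 12.45
tool_pos: [502.9, -261.9, 100.7]
tcp_rot: [-3.133, -0.013, -0.157]
contact_force: [-0.2, -1.1, 0.3]
grip_width: 0.4
```

```bash
python3 -m handwheel '{"translation":[[0,0,-0.02],[0,0,-0.02],[0,0,-0.02],[0,0,0],[0,0,0],[0,0,0],[0,0,0],[0,0,0]],"twist":[0,0,0,0,0,0,0,0]}' 255
```

```text
time: 13.45
tool_pos: [503.3, -262.0, 100.2]
tcp_rot: [-3.135, -0.016, -0.155]
contact_force: [-1.5, 1.3, 6.5]
grip_width: -0.2
```

```bash
python3 -m handwheel '{"translation":[[0,0,0.3],[0,0,0.3],[0,0.1,0.2],[0,0,0],[0,0,0],[0,0,0],[0,0,0],[0,0,0]],"twist":[0,0,0,0,0,0,0,0]}' 255
python3 - <<'E'
from h import *
c=cap('wrist','w7.png');print(np.round(c['world_from_camera'],3).tolist())
for l in ['lid_middle','press_near','press_left','press_far','press_right']:
        for r in spot_point('wrist',l)[:2]: print(l,round(r['score'],2),w(c,r['position']).round(1))
i=cv2.imread('pics/w7.png')[20:260,160:480];cv2.imwrite('pics/w7c.png',cv2.resize(i,None,fx=2.5,fy=2.5,interpolation=3))
E
```

```text
time: 14.45
tool_pos: [500.9, -246.3, 214.0]
tcp_rot: [-3.128, -0.002, -0.157]
contact_force: [-0.6, 0.2, -0.7]
grip_width: 0.6
[[0.988, 0.15, 0.041, 513.082], [-0.155, 0.947, 0.28, -169.514], [0.003, -0.283, 0.959, 352.0], [0.0, 0.0, 0.0, 1.0]]
lid_middle 0.88 [ 518.4 -170.4   78.4]
press_near 0.86 [ 447.1 -156.5   81.2]
press_far 0.74 [ 581.9 -185.6   80.4]
press_right 0.91 [ 498.4 -258.7   78.5]
```

View pics/w7c.png

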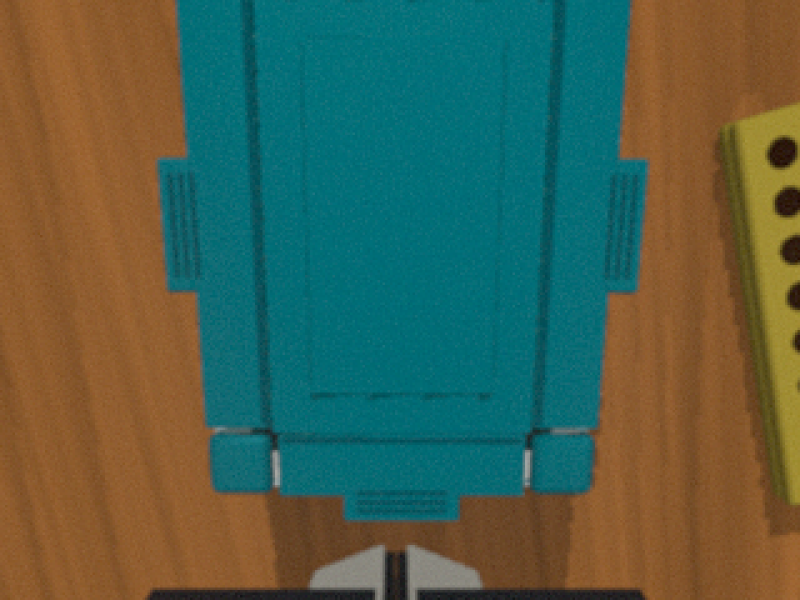

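```bash
python3 -m handwheel '{"translation":[[0.05,0.28,0],[0.05,0.28,0],[0.05,0.28,0],[0.05,0.28,0],[0,0,-0.2],[0,0,-0.2],[0,0,-0.24],[0,0,0]],"twist":[0,0,0,0,0,0,0,0]}' 255
```

```text
time: 15.75
tool_pos: [532.8, -72.9, 118.9]
tcp_rot: [-3.13, -0.01, -0.156]
contact_force: [-0.0, -0.3, 0.5]
grip_width: 0.3
```

```bash
python3 -m handwheel '{"translation":[[-0.01,-0.03,0],[0,0,-0.04],[0,0,-0.04],[0,0,-0.02],[0,0,-0.01],[0,0,0],[0,0,0],[0,0,0]],"twist":[0,0,0,0,0,0,0,0]}' 255
```

```text
time: 16.75
tool_pos: [533.7, -78.7, 105.9]
tcp_rot: [-3.131, -0.018, -0.157]
contact_force: [0.6, 0.2, 0.2]
grip_width: 0.3
```

```bash
python3 -m handwheel '{"translation":[[0,0,-0.02],[0,0,-0.02],[0,0,-0.02],[0,0,0],[0,0,0],[0,0,0],[0,0,0],[0,0,0]],"twist":[0,0,0,0,0,0,0,0]}' 255
```

```text
time: 17.75
tool_pos: [534.2, -78.8, 100.3]
tcp_rot: [-3.132, -0.021, -0.156]
contact_force: [-1.0, 0.1, 3.7]
grip_width: 0.0
```

```bash
python3 -m handwheel '{"translation":[[0,0,0.3],[0,0,0.4],[0,0,0.3],[-0.1,-0.2,0.2],[-0.15,-0.2,0],[-0.15,-0.2,0],[-0.1,-0.1,0],[0,0,0]],"twist":[0,0,0,0,0,0,0,0]}' 255
python3 - <<'E'
from h import *
for n in ['wrist','top','scene']:
    c=cap(n,n+'9.png')
    for l in ['box','lid_middle','press_near','press_left','press_far','press_right','sealed_box']:
        for r in spot_point(n,l)[:1]: print(n,l,round(r['score'],2),w(c,r['position']).round(1))
i=cv2.imread('pics/scene9.png')[120:240,220:380];cv2.imwrite('pics/s9c.png',cv2.resize(i,None,fx=5,fy=5,interpolation=3))
a=cv2.imread('pics/top1.png');b=cv2.imread('pics/top9.png');cv2.imwrite('pics/cmp.png',np.vstack([a[80:280,60:620],b[80:280,60:620]]))
E
```

```text
time: 18.75
tool_pos: [455.5, -185.9, 283.4]
tcp_rot: [-3.132, -0.017, -0.155]
contact_force: [0.1, -0.3, 0.1]
grip_width: 0.4
wrist box 0.57 [ 519.5 -171.1   -5.4]
wrist lid_middle 0.92 [ 517.7 -172.4   81.5]
wrist press_near 0.98 [ 448.3 -158.7   82.6]
wrist press_left 0.96 [533.2 -73.6  77.4]
wrist press_far 0.96 [ 582.2 -180.7   81.2]
wrist press_right 0.68 [ 498.  -258.4   80.2]
top box 0.86 [ 520.2 -173.9    3.2]
top lid_middle 0.82 [ 515.4 -167.7   76.6]
top press_near 0.83 [ 453.3 -159.8   79.9]
top press_left 0.71 [529.9 -76.4  78.7]
top press_far 0.64 [5.038e+02 2.084e+02 3.000e-01]
top sealed_box 0.59 [505.  204.3   1.5]
scene box 0.77 [ 515.4 -165.1    3.9]
scene lid_middle 0.97 [ 509.6 -166.5   75.6]
scene press_near 0.74 [ 447.6 -155.8   79. ]
scene press_left 0.78 [527.9 -73.6  80.4]
scene press_far 0.82 [ 583.3 -177.7   73.6]
scene press_right 0.65 [ 504.3 -254.6   75.9]
scene sealed_box 0.73 [499.2 212.5   3.7]
```

View pics/wrist9.png

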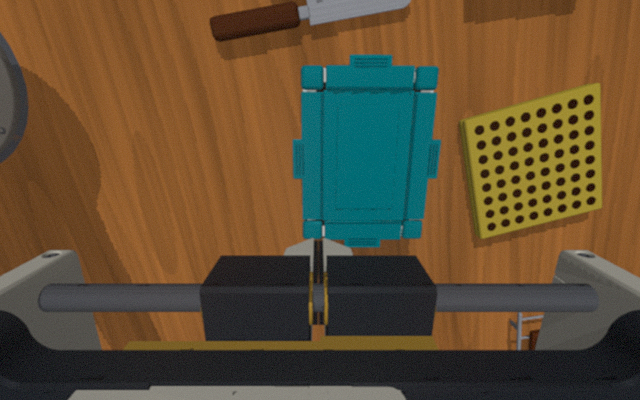

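View pics/s9c.png

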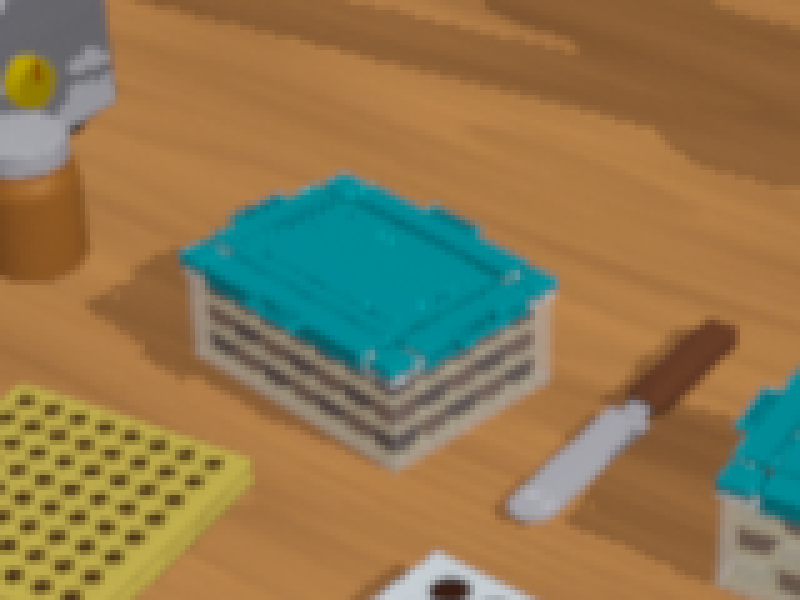

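View pics/cmp.png

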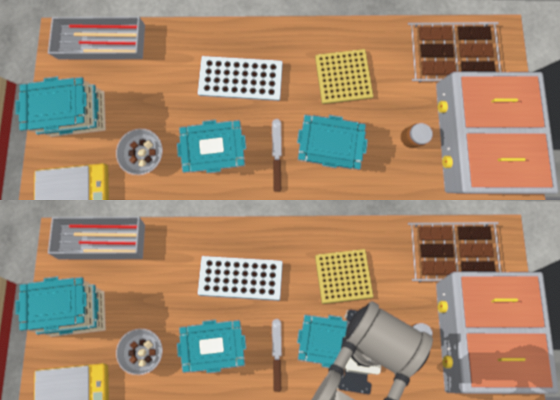

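The last pictures show all four sides level with the corners, the lid outline even, and nothing else on the bench moved.

```bash
python3 -c "
from plant import *
print(close_job())"
```

```text
the job is handed in; nothing more can be done
None
```

I pressed down the three raised sides of the open box's rim (near, far, right) with the closed fingertips. I also pressed the left side as a check: it gave no resistance until flush height, so it was already shut. The job was handed in after about 19 s of the 45 s allowed, with the arm lifted clear.

- **Sides shut:** on all four sides the fingertips stopped at about 78 mm, the height given for a shut side. The wrist and scene pictures show every side level with the corners. I could not read the snap joints themselves, and no click was measured directly.
- **Nothing shifted:** the box measures within about 6 mm of where it was, which is within the networks' error. Nothing else on the bench shows a visible shift. In the last top view the arm hid part of the box and the jar, but the scene view shows both in place.
- **Readings that disagreed:**
  - The networks put the pressed sides between 74 and 83 mm at the end, against 78 mm when shut. The 82.6 mm reading was the near side from the wrist camera; the top and scene cameras put it at 79–80 mm.
  - The top camera mistook the sealed box for the far side, so I ignored that reading.
  - The measured forces were low, at most 6.5 N where about 7 N was expected, but they were only read at the end of each call. On the far side almost no force showed with the fingertips at 84–85 mm, where I expected first contact.

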